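# Couple the push grease gun to the conveyor bearing

## Task

The conveyor's bearing is due for greasing. Lift the orange push grease gun out of its black holder, press its mouth squarely onto the tilted brass grease nipple of the blue bearing block until it snaps on, and keep pushing it fully home against the spring of the nipple's red valve pin. Finish while still gripping the gun and holding it pressed home - do not let go - and leave the other things on the bench where they are.

Things in the scene. Friction and masses are not known exactly. Their poses are not given: they have to be found in the camera images.
- gun: Orange push grease gun, 142 mm long, 0.25 kg, round about its z. Stands upright in the holder, mouth down. Origin: centre of the mouth's rim; z points to its other end. Up from the mouth: steel coupler dia 30 mm to 36 mm, neck dia 20 to 56 mm, orange barrel dia 34 from 56 to 134 mm (grip at about 108), black cap to 142. Bore: 4 mm lip of inner dia 16.4 at the mouth, then dia 22, closed 24 mm up.
- holder: Fixed black cup, outer dia 48 mm, inner 40, rim 45 mm above the bench, inner floor at 8 mm, on a dark 100 mm square plate 6 mm thick. Origin: centre of the underside, on the bench. The gun stands loosely on the cup's floor.
- bearing: Fixed conveyor roller unit: two blue pillow blocks, steel shaft at 62 mm height, black roller between. Origin: on the bench under the middle of the front block, which carries the nipple. Its x axis runs along the shaft to the rear block; it reaches from x = -50 to 156 mm, is up to 140 mm wide and 98 mm high, nipple aside.
- nipple (a point): Root of the brass nipple on the front block, on its axis, 106 mm above the bench. z points outwards along the nipple, leaning 0.45 rad from vertical to the bearing's -x side. Along z: collar dia 22 mm to 5 mm, stem dia 14 to 24 mm, cone to 30 mm, red valve pin dia 6 to 38 mm. The gun is fully home with its mouth 6 mm up from here, bore end on the cone's top.
- detent (a point): Point on the nipple's axis, 20 mm out from its root, axes as the nipple's, amid four sprung steel balls that stand 2.7 mm out of the stem. Pushing the gun's lip over them takes roughly 10 N; they snap out behind it when the gun's mouth is about 13 mm from the root, and then keep it from falling off.
- valve (a joint): Travel of the red valve pin into the nipple, m: 0 free, 0.008 with the gun fully home. The gun's bore meets it when the mouth is 14 mm from the nipple's root; it pushes back with 4 N there and 12 N when fully home, so the gun rises again (staying snapped on) unless held down.
- grease_can: blue and steel tin of grease, 72 mm across, 85 mm tall; bystander
- spanner: steel spanner lying flat; bystander
- screwdriver: screwdriver lying flat; bystander
- brush: hand brush lying flat; bystander
- jar: white jar with blue cap, 64 mm across, 100 mm tall; bystander
- spare_ring: spare steel bearing ring, 72 mm across, 18 mm high, lying flat; bystander
- bowl: steel bowl, 100 mm across, 45 mm tall; bystander
Things that resemble listed ones, but are neither listed nor needed, are in the scene too. What is shaped like the gun but white is not meant.

How it is judged (in metres and radians):
On the way, in this order (a step that is already met when the one before it is completed fails the run):
1. the gun, in the gripper, is lifted clear out of its holder (z of gun in the frame of holder above 0.06 m and contact force between the fingers and gun above 2 N), for 0.2 s.
2. the gun's mouth has snapped over the nipple's balls, square to it, still in the gripper (distance between gun and nipple below 0.0135 m and angle between the z axis of gun and the z axis of nipple, either way round below 0.15 rad and contact force between the fingers and gun above 2 N), for 0.1 s.
At the end, for the whole second after the job is handed in: The gun sits on the nipple with its mouth within 10.5 mm of the nipple point (6 mm is fully home), square to it within 0.15 rad, the valve pin pressed in more than 5 mm of its 8 mm, the gun still gripped (finger force over 2 N) and at rest (value of joint valve above 0.005 m and distance between gun and nipple below 0.0105 m and angle between the z axis of gun and the z axis of nipple, either way round below 0.15 rad and contact force between the fingers and gun above 2 N and linear speed of gun below 0.02 m/s); the arm keeps its last pose, push and grip.
It fails at once if one of the loose bystanders is moved by more than 40 mm (distance of any of grease_can, spanner, screwdriver, brush, jar, spare_ring, bowl from where it was at the start of the episode above 0.04 m).
It also fails if it takes over 38 s, if anything falls off the work surface, if the arm or the gripper's body presses on something with over 40 N, if the wrist force passes 120 N, or if a joint passes its speed limit or range.

## Robot

A 6-joint arm with a two-finger parallel gripper is mounted at the origin on the work surface. World frame = base frame: x ahead of the robot, y to its left, z up, the work surface at z = 0. Lengths are in m, angles in degrees, forces in N, time in s.
With the tool pointing down it reaches from about 0.275 to 0.775 m from the base axis. Payload 14.6 kg.
Tool frame: the origin (TCP) lies on the centre line of the jaws, within the pads' length; the fingertips stand 22 mm ahead of it and the grasp point (between the pads) lies 3 mm ahead of it; z points along the fingers, y is the direction in which the jaws open and shut (so a half turn about z gives the same grasp; the last joint's range is limited). The gripper opens to 85 mm and grips with 20 to 120 N. Pads are 22 mm wide; open, the fingers measure 114 mm over their backs; the gripper's body (76 mm by 85 mm) begins 54 mm behind the grasp point. The pads swing forward as they close: fully open they stand 13 mm farther back than shut.
Start: joints at [66.045, 15.075, -2.767, 72.158, 0, 81.102], TCP at [0.136, 0.507, 0.253] pointing down, gripper open.
Joint ranges: [-151.79, 151.79], [-50.71, 97.33], [-67.44, 78.34], [-121.81, 120.89], [-77.56, 73.72], [-180, 180]. Speed limits (degrees/s): [108.29, 108.29, 147.25, 159.86, 180, 180].

## Interface

Orientations are given as a 3x3 rotation matrix whose columns are the frame's x, y, z axes.
In Python, from workcell import ctrl, eyes, workorder, models gives the robot as it stands.
- The arm moves only by the tool step_arm, never from a script. Its argument "motion" is a list that holds one entry, the list of rows, each a list of 7 numbers: the shift along the world's x, y, z in units of 40 mm (1.0 is 40 mm), then the turn, a rotation vector about the world's x, y, z in units of 8 degrees (1.0 is 8 degrees), then the gripper's target within -1 to 1 (shut at 1, half-way at 0, fully open at -1). A call has 1 to 8 rows; each row shifts and turns the commanded pose from where the row before left it; what a row does not reach is not made up. A row lasts 1/8 s, in which the tool goes at most 62.5 mm and 10.7 degrees, less where a joint would pass 70% of its speed; a pose out of reach is approached as far as the arm can. A call is refused whole if a number of a shift passes 1 or a number of a turn 1, either way. A call with a gripper value outside its range is refused whole. The fingers move at their own pace and stop on an object; "squeeze" is the grip in N (left out, the last holds). Time passes only in rows, so rows that do not move let the fingers close. It gives the time, the measured TCP pose, the force and the opening at its end, in the units of the state.
- ctrl.read_state(): the state, without advancing time (a new reading comes with each control period).
- eyes.read_camera(name): name is "scene" or "top"; returns (picture, depth): 420x560x3 uint8, red, green, blue; 420x560 float32, m along the optical axis (not along the pixel's ray), 0 where there is no reading.
- eyes.get_calibration(name): a dict with "fov_y" (degrees; the focal length in pixels is half the picture's height over the tangent of half this angle, whatever the lens; pixels are square), "cx", "cy" (the principal point, pixels), "k1" (the pictures are not rectified: a ray, as slopes to the right and down, at radius r is drawn at 1 + k1 r^2 times it, then the intrinsics apply), "R" (3x3) and "t" (3): a world point X has camera coordinates R X + t. Camera axes: x right, y down, z forward; pixel columns grow to the right and rows downward; lengths in m; the calibration is good to about 2 mm. A picture is of the moment at which its call begins. get_calibration takes no time and is no camera call.
- workorder.close_job(): hands the job in, once; it reports no verdict.
Trained networks look in the newest picture that a camera, given by its name, has taken for a name from the list of things; names that differ only in an ending like _2 or _b are one class to them, and where a whole thing is asked for, a point or a joint stands for the part that bears it (a point fixed in the world has none). Each returns a list of dicts, best first, with "confidence" (0 to 1); they miss things now and then, are a little off and sometimes report something else, mostly with a low value. They report only what shows in the picture. A call takes as long as a camera call. They do not tell look-alikes from the thing itself.
- models.find_in(thing, camera): "position" ([x, y, z] in m, in world coordinates, good to about 4 mm: the middle of the surface that is visible of it).
- models.masks_of(thing, camera): "mask" (420x560 bool, what is visible of it).
- models.pinpoint(thing, camera): "position" ([x, y, z] in m, in world coordinates, good to about 4 mm: a listed point, or the origin of a listed thing).
The state is a dict: "t": time; "qpos": joint angles; "qd": joint speeds; "tau": joint torques, N m; "position": TCP position; "tool_rot": TCP orientation; "force": force on the tool from outside, world axes, zero at the start; "ft_torque": the same for the moment, N m; "gripper_width": opening from 0.0 (shut) to 1.0 (fully open).
Only numpy, scipy, OpenCV 4.12 (cv2) and the standard library are available. Lean on these libraries where they do the work, as an engineer would, in place of code of your own. Each camera call takes 0.05 s, during which the arm holds its last target. There are 200 camera calls.

## Working session

There is one attempt and no reset: what is moved stays moved. The work goes in short steps, Python scripts to look and compute and a tool call to move; the robot and the scene stay as the last step left them, time stands still between calls to the robot, and variables do not carry over. Pictures are saved under pics/ and viewed, about 8 in all and at most 12, crops included, and the job is handed in when it is done.

Besides the shell and the picture viewer there is one more tool, called after "Call:" as name(argument=value, ...), one argument or row to a line, values as JSON. step_arm: Moves the arm, as the interface text tells. Its arguments: {"type":"object","properties":{"motion":{"type":"array"},"squeeze":{"type":"number"}},"required":["motion"]}

```bash
mkdir -p pics; ls; cat > h.py <<'E'
import numpy as np, cv2
from workcell import ctrl, eyes, workorder, models
def cal(n):
    c=eyes.get_calibration(n); f=210/np.tan(np.radians(c["fov_y"])/2)
    return c,f
def cloud(n,depth):
    c,f=cal(n); v,u=np.mgrid[0:420,0:560]
    xd=(u-c["cx"])/f; yd=(v-c["cy"])/f
    x,y=xd.copy(),yd.copy()
    for _ in range(10):
        s=1+c["k1"]*(x*x+y*y); x,y=xd/s,yd/s
    P=np.stack([x*depth,y*depth,depth],-1)
    return (P-np.array(c["t"]))@np.array(c["R"])
def proj(n,X):
    c,f=cal(n); p=np.array(c["R"])@np.array(X)+np.array(c["t"]); x,y=p[:2]/p[2]
    s=1+c["k1"]*(x*x+y*y); return c["cx"]+f*x*s, c["cy"]+f*y*s
E
python3 - <<'E'
from h import *
ims=[]
for n in ("scene","top"):
    im,d=eyes.read_camera(n); np.savez(f"/tmp/{n}.npz",im=im,d=d,P=cloud(n,d))
    cv2.imwrite(f"pics/{n}1.png",im[:,:,::-1])
    c,f=cal(n); print(n,f,(-np.array(c["R"]).T@np.array(c["t"])).round(3))
    for th in ("gun","holder","bearing","nipple","detent"):
        for r in models.pinpoint(th,n)[:3]:
            print(n,th,np.round(r["position"],4),round(r["confidence"],2),np.round(proj(n,r["position"])))
print(ctrl.read_state())
E
```

```text
pics
scene 443.722472266928 [ 1.306 -0.39   0.681]
scene gun [ 0.476   0.2558 -0.0005] 0.75 [341. 206.]
scene gun [0.5874 0.237  0.0047] 0.55 [360. 226.]
scene holder [0.586  0.2336 0.0021] 0.78 [359. 227.]
scene bearing [ 0.5263 -0.2164 -0.0051] 0.58 [186. 273.]
scene nipple [ 0.5229 -0.2245  0.1083] 0.67 [175. 235.]
scene detent [ 0.5115 -0.2267  0.1226] 0.65 [171. 227.]
top 425.2505843238218 [0.383 0.02  1.145]
top gun [0.5902 0.2339 0.0094] 0.83 [204. 200.]
top gun [0.4779 0.2559 0.0018] 0.83 [194. 241.]
top holder [ 0.5875  0.2361 -0.0007] 0.96 [203. 201.]
top bearing [ 5.325e-01 -2.202e-01 -2.000e-04] 0.77 [370. 226.]
top nipple [ 0.5225 -0.2219  0.1035] 0.42 [379. 225.]
top nipple [ 0.6293 -0.0099  0.003 ] 0.24 [294. 189.]
top detent [ 0.5116 -0.2218  0.1246] 0.43 [381. 228.]
{'t': 0.6, 'qpos': array([ 6.60457893e+01,  1.50742186e+01, -2.76748115e+00,  7.21584541e+01,
       -4.80456279e-04,  8.11023630e+01]), 'qd': array([ 0.05343762, -0.02091848, -0.06917915, -0.04986558,  0.04044035,
        0.01144075]), 'tau': array([-2.14223175e-03, -6.37181067e+01,  3.84682739e+01,  9.98561445e-04,
       -9.96514768e-05,  1.64910142e-05]), 'position': array([0.13638456, 0.50697616, 0.2532804 ]), 'tool_rot': array([[-9.65669798e-01,  2.59772672e-01,  6.57326249e-06],
       [ 2.59772672e-01,  9.65669798e-01, -5.85812187e-06],
       [-7.86938103e-06, -3.94945741e-06, -1.00000000e+00]]), 'force': array([ 0.46980246, -1.11614564, -0.1250188 ]), 'ft_torque': array([-0.00335915, -0.03043725,  0.00549615]), 'gripper_width': 1.001236743450657}
```

View pics/scene1.png

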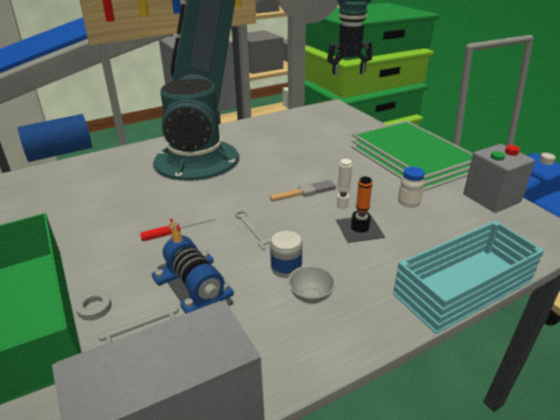

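View pics/top1.png

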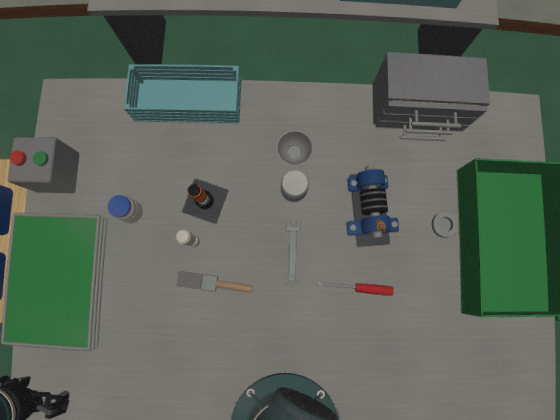

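The scene view shows the orange gun at about (364,193) in its holder at (360,222), the white decoy at (345,180), and the bearing with its nipple at (176,230). The top view shows the gun cap at (195,188), the decoy at (187,238), and the bearing at (372,205) with its nipple at (381,226). The gun sits near (0.588,0.235). Next I'll get finer geometry.

```bash
python3 - <<'E'
from h import *
C={}
for n in ("scene","top"):
    z=np.load(f"/tmp/{n}.npz"); im,P=z["im"],z["P"]; ok=z["d"]>0
    hsv=cv2.cvtColor(im,cv2.COLOR_RGB2HSV)
    b=(abs(P[...,0]-.585)<.06)&(abs(P[...,1]-.235)<.06)&ok
    og=b&(hsv[...,0]<15)&(hsv[...,1]>150)&(hsv[...,2]>80)&(P[...,2]>.05)
    Q=P[og]; print(n,"orange",len(Q),Q.mean(0).round(4),Q.min(0).round(3),Q.max(0).round(3))
    C[n]=Q
    cap=b&(P[...,2]>.135); Q=P[cap]; print(" cap",len(Q),Q.mean(0).round(4) if len(Q) else"",np.median(Q[:,2]) if len(Q) else "", (Q[Q[:,2]>.143].mean(0)).round(4))
    bl=ok&(abs(P[...,0]-.56)<.16)&(abs(P[...,1]+.22)<.12)&(hsv[...,0]>100)&(hsv[...,0]<128)&(hsv[...,1]>120)&(P[...,2]>.005)&(P[...,2]<.12)
    Q=P[bl]; print(" blue",len(Q)); 
    (cx,cy),wh,a=cv2.minAreaRect(Q[:,:2].astype(np.float32)); print(" rect",cx,cy,wh,a)
    br=ok&(abs(P[...,0]-.51)<.05)&(abs(P[...,1]+.22)<.05)&(P[...,2]>.106)
    Q=P[br]; print(" above .106:",len(Q))
    for q,c in zip(Q[:40],im[br][:40]): print("  ",q.round(4),c)
# cylinder fit of barrel
from scipy.optimize import least_squares
Q=np.vstack([C["scene"],C["top"]])
def res(p):
    o=np.array([p[0],p[1],.1]);a=np.array([p[2],p[3],1]);a/=np.linalg.norm(a)
    w=Q-o; return np.linalg.norm(w-np.outer(w@a,a),axis=1)-.017
for x0 in ([.585,.235,0,0],):
    r=least_squares(res,x0,loss="soft_l1",f_scale=.002); print("gun axis at z=.1",r.x.round(4),np.sqrt(np.mean(r.fun**2)))
E
```

```text
scene orange 303 [0.5998 0.2253 0.1082] [0.582 0.215 0.063] [0.609 0.245 0.147]
 cap 138 [0.5942 0.2291 0.1446] 0.1464622636904735 [0.5915 0.2311 0.1481]
 blue 1639
 rect 0.5913277864456177 -0.21807029843330383 (0.15766257047653198, 0.13558237254619598) 4.858470916748047
 above .106: 128
   [ 0.5042 -0.2274  0.1389] [153 125 112]
   [ 0.505  -0.2255  0.1388] [167  87  79]
   [ 0.5064 -0.2236  0.1389] [164  70  64]
   [ 0.5054 -0.2259  0.1365] [160  75  67]
   [ 0.5068 -0.2241  0.1367] [165  46  42]
   [ 0.5075 -0.2221  0.1365] [157  92  82]
   [ 0.5068 -0.2266  0.1349] [156  97  87]
   [ 0.5101 -0.2252  0.1365] [164  59  41]
   [ 0.5104 -0.2231  0.1359] [162  83  65]
   [ 0.5082 -0.2273  0.1334] [159 120 101]
   [ 0.5089 -0.2253  0.1331] [167  93  56]
   [ 0.5095 -0.2233  0.1328] [175 104  54]
   [ 0.5095 -0.2212  0.1321] [171 131  93]
   [ 0.5083 -0.2277  0.131 ] [154 123  93]
   [ 0.5123 -0.2264  0.133 ] [170 123  64]
   [ 0.5137 -0.2246  0.1332] [177 124  54]
   [ 0.5137 -0.2225  0.1325] [168 122  59]
   [ 0.5134 -0.2203  0.1315] [155 129  86]
   [ 0.5133 -0.2291  0.1319] [145 112
[... 2248 characters left out ...]
  [ 0.5203 -0.213   0.1108] [81 61 37]
   [ 0.5201 -0.2152  0.1124] [123  91  51]
   [ 0.5201 -0.2176  0.113 ] [107  80  47]
   [ 0.5199 -0.2196  0.1149] [93 74 56]
   [ 0.5187 -0.2197  0.1251] [100  91  82]
   [ 0.5189 -0.2225  0.1239] [106  92  72]
   [ 0.5188 -0.2248  0.1246] [106  80  48]
   [ 0.5184 -0.2264  0.1284] [106  85  61]
   [ 0.5186 -0.229   0.1275] [112 103  87]
   [ 0.5176 -0.2126  0.1127] [84 65 48]
   [ 0.5179 -0.2156  0.1107] [121  89  50]
   [ 0.5175 -0.2173  0.1142] [99 73 41]
   [ 0.5156 -0.2163  0.1291] [81 73 64]
   [ 0.5152 -0.2179  0.133 ] [102  96  86]
   [ 0.5158 -0.2214  0.1283] [108  91  71]
gun axis at z=.1 [ 0.5884  0.234  -0.0035  0.0119] 0.001628572635152707
```

Call:
step_arm(
  motion=[
    [[0.942,-0.569,0,0,0,0.223,-1],[0.942,-0.569,0,0,0,0.223,-1],[0.942,-0.569,0,0,0,0.223,-1],[0.942,-0.569,0,0,0,0.223,-1],[0.942,-0.569,0,0,0,0.223,-1],[0.942,-0.569,0,0,0,0.223,-1],[0.942,-0.569,0,0,0,0.223,-1],[0.942,-0.569,0,0,0,0.223,-1]],
  ],
  squeeze=60,
)

```text
t: 1.6
position: [0.439, 0.324, 0.2533]
tool_rot: [[-1.0, 0.013, 0.0], [0.013, 1.0, 0.0], [-0.0, 0.0, -1.0]]
force: [0.7, 0.8, 0.2]
gripper_width: 1.0
```

Call:
step_arm(
  motion=[
    [[0.942,-0.569,0,0,0,0.223,-1],[0.942,-0.569,0,0,0,0.223,-1],[0.942,-0.569,0,0,0,0.223,-1],[0.942,-0.569,0,0,0,0.223,-1],[0,0,0,0,0,0,-1],[0,0,0,0,0,0,-1]],
  ],
)

```text
t: 2.35
position: [0.5883, 0.2339, 0.2531]
tool_rot: [[-0.994, -0.11, -0.0], [-0.11, 0.994, 0.0], [0.0, 0.0, -1.0]]
force: [0.0, 0.1, 0.7]
gripper_width: 1.0
```

Call:
step_arm(
  motion=[
    [[0,0,-0.9,0,0,0,-1],[0,0,-0.9,0,0,0,-1],[0,0,-0.8,0,0,0,-1],[0,0,-0.5,0,0,0,-1],[0,0,-0.25,0,0,0,-1],[0,0,0,0,0,0,-1]],
  ],
)

```text
t: 3.1
position: [0.588, 0.2343, 0.1194]
tool_rot: [[-0.994, -0.111, -0.0], [-0.111, 0.994, -0.0], [0.0, -0.0, -1.0]]
force: [-0.5, -0.3, -0.5]
gripper_width: 0.999
```

Call:
step_arm(
  motion=[
    [[0,0,0,0,0,0,1],[0,0,0,0,0,0,1],[0,0,0,0,0,0,1],[0,0,0,0,0,0,1],[0,0,0,0,0,0,1],[0,0,0,0,0,0,1],[0,0,0,0,0,0,1],[0,0,0,0,0,0,1]],
  ],
  squeeze=80,
)

```text
t: 4.1
position: [0.5889, 0.234, 0.12]
tool_rot: [[-0.994, -0.111, 0.001], [-0.111, 0.994, 0.001], [-0.001, 0.0, -1.0]]
force: [-1.0, 1.0, 5.9]
gripper_width: 0.377
```

Call:
step_arm(
  motion=[
    [[0,0,0.3,0,0,0,1],[0,0,0.6,0,0,0,1],[0,0,0.9,0,0,0,1],[0,0,0.9,0,0,0,1],[0,0,0.9,0,0,0,1],[0,0,0.9,0,0,0,1],[0,0,0.5,0,0,0,1],[0,0,0,0,0,0,1]],
  ],
)

```text
t: 5.1
position: [0.5889, 0.2339, 0.3208]
tool_rot: [[-0.994, -0.111, 0.002], [-0.111, 0.994, 0.001], [-0.002, 0.0, -1.0]]
force: [0.3, 0.6, -3.3]
gripper_width: 0.379
```

```bash
cat > fit.py <<'E'
from h import *
from scipy.optimize import least_squares
PSI=np.radians(6.4)
def nax(psi=PSI): return np.array([-np.sin(.45)*np.cos(psi),-np.sin(.45)*np.sin(psi),np.cos(.45)])
def nip(z):
    im,P=z["im"],z["P"]; n=nax()
    m=(z["d"]>0)&(abs(P[...,0]-.51)<.04)&(abs(P[...,1]+.222)<.03)&(P[...,2]>.108)&(P[...,2]<.15)
    Q=P[m]
    def res(p):
        w=Q-np.array([p[0],p[1],.106]); s=w@n; r=np.linalg.norm(w-np.outer(s,n),axis=1)
        R=np.interp(s,[0,5,5.1,24,30,30.1,38],np.array([11,11,7,7,4,3,3]))if 0 else np.interp(s*1e3,[0,5,5.5,24,30,38],[11,11,7,7,3.5,3])/1e3
        return r-R
    r=least_squares(res,[.522,-.222],loss="soft_l1",f_scale=.001); return r.x,np.sqrt(np.mean(r.fun**2)),len(Q)
def cyl(Q,rad,p0,a0):
    "axis fit near p0 along a0"
    a0=a0/np.linalg.norm(a0); U=np.linalg.svd(a0[None])[2][1:]
    def g(p): 
        o=p0+p[:2]@U; a=a0+p[2:]@U; return o,a/np.linalg.norm(a)
    def res(p):
        o,a=g(p); w=Q-o; return np.linalg.norm(w-np.outer(w@a,a),axis=1)-rad
    r=least_squares(res,[0,0,0,0],loss="soft_l1",f_scale=.001); return *g(r.x),np.sqrt(np.mean(r.fun**2))
E
python3 - <<'E'
from fit import *
for n in("scene","top"): print(n,nip(np.load(f"/tmp/{n}.npz")))
for n in("scene","top"):
    z=np.load(f"/tmp/{n}.npz"); P=z["P"];hsv=cv2.cvtColor(z["im"],cv2.COLOR_RGB2HSV)
    m=(z["d"]>0)&(abs(P[...,0]-.5885)<.03)&(abs(P[...,1]-.234)<.03)&(hsv[...,0]<15)&(hsv[...,1]>150)&(P[...,2]>.07)
    print(n,"gun in holder",cyl(P[m],.017,np.array([.5885,.234,.12]),np.array([0,0,1.])))
E
```

```text
scene (array([ 0.52055864, -0.22294629]), np.float64(0.001830683304888621), 118)
top (array([ 0.52139816, -0.2230604 ]), np.float64(0.0016288698557731743), 71)
scene gun in holder (array([0.58836103, 0.23403745, 0.12      ]), array([-1.75259710e-02, -8.37985954e-04,  9.99846057e-01]), np.float64(0.0017357081073323493))
top gun in holder (array([0.58820999, 0.23410539, 0.12      ]), array([0.02010004, 0.01770356, 0.99964122]), np.float64(0.0008716861699608162))
```

Call:
step_arm(
  motion=[
    [[-0.254,-0.831,0,0.0256,-0.229,0,1],[-0.254,-0.831,0,0.0256,-0.229,0,1],[-0.254,-0.831,0,0.0256,-0.229,0,1],[-0.254,-0.831,0,0.0256,-0.229,0,1],[-0.254,-0.831,0,0.0256,-0.229,0,1],[-0.254,-0.831,0,0.0256,-0.229,0,1],[-0.254,-0.831,0,0.0256,-0.229,0,1]],
  ],
)

```text
t: 5.98
position: [0.5163, 0.0003, 0.3182]
tool_rot: [[-0.969, -0.111, 0.221], [-0.108, 0.994, 0.025], [-0.223, 0.0, -0.975]]
force: [1.3, -0.3, -2.2]
gripper_width: 0.38
```

Call:
step_arm(
  motion=[
    [[-0.254,-0.831,-0.2,0.0256,-0.229,0,1],[-0.254,-0.831,-0.2,0.0256,-0.229,0,1],[-0.254,-0.831,-0.2,0.0256,-0.229,0,1],[-0.254,-0.831,-0.3,0.0256,-0.229,0,1],[-0.254,-0.831,-0.3,0.0256,-0.229,0,1],[-0.254,-0.831,-0.2,0.0256,-0.229,0,1],[-0.254,-0.831,-0.1,0.0256,-0.229,0,1],[0,0,0,0,0,0,1]],
  ],
)

```text
t: 6.98
position: [0.4448, -0.2329, 0.2577]
tool_rot: [[-0.896, -0.107, 0.431], [-0.096, 0.994, 0.048], [-0.434, 0.002, -0.901]]
force: [1.3, -0.5, -2.2]
gripper_width: 0.384
```

```bash
cat > look.py <<'E'
from fit import *
import sys
tag=sys.argv[1]
s=ctrl.read_state(); R=s["tool_rot"];p=s["position"]; print(s["t"],p.round(4),R[:,2].round(4),"F",s["force"].round(1),"q",s["qpos"].round(0)); a0=-R[:,2]; n=nax()
print("angle tool/nipple deg",np.degrees(np.arccos(a0@n)))
root=np.array([.521,-.223,.106])
crops=[]
for c in("scene","top"):
    im,d=eyes.read_camera(c);P=cloud(c,d);np.savez(f"/tmp/{c}{tag}.npz",im=im,d=d,P=P)
    w=P-p; sx=w@a0; r=np.linalg.norm(w-sx[...,None]*a0,axis=-1)
    hsv=cv2.cvtColor(im,cv2.COLOR_RGB2HSV)
    m=(d>0)&(r<.035)&(hsv[...,0]<15)&(hsv[...,1]>150)&(sx<-.0)&(sx>-.06)
    st=(d>0)&(r<.03)&(sx<-.055)&(sx>-.109)
    for nm,mm,rad in(("barrel",m,.017),):
        if mm.sum()<15: print(c,nm,"few",mm.sum());continue
        o,a,e=cyl(P[mm],rad,p-.04*a0,a0)
        print(c,nm,mm.sum(),"axis off (tool x,y) mm",(R.T@(o-p+.04*a0))[:2].round(4)*1e3,"tilt vs tool deg",np.degrees((R.T@a)[:2]).round(1),"e",e.round(4))
    cp=(d>0)&(r<.024)&(sx<-.074)&(sx>-.125); Q=P[cp]; h=sx[cp]
    print(c,"coupler n",cp.sum(),"lowest s pct",np.percentile(h,[1,3,10,30]).round(4) if cp.sum() else "")
    u,v=proj(c,root+.03*n); u,v=int(u),int(v); cr=im[max(v-75,0):v+50,u-60:u+80]; crops.append(cv2.resize(cr,(420,375),interpolation=cv2.INTER_CUBIC)[:,:380])
cv2.imwrite(f"pics/c{tag}.png",np.hstack(crops)[:,:,::-1])
tgt=lambda k:root+n*(k+.112)
for k in(.045,.02,.006): print(k,"delta units",((tgt(k)-p)/.04).round(3))
rv=cv2.Rodrigues((lambda A:A@R.T)(np.column_stack([np.cross(R[:,1],-n)/np.linalg.norm(np.cross(R[:,1],-n)),np.cross(-n,np.cross(R[:,1],-n)/np.linalg.norm(np.cross(R[:,1],-n))),-n])))[0].ravel()
print("turn units",(np.degrees(rv)/8).round(3))
E
python3 look.py A
```

```text
6.975 [ 0.4448 -0.2329  0.2577] [ 0.4313  0.0482 -0.9009] F [ 1.3 -0.5 -2.2] q [-48.   1. -24.  49.  21. -51.]
angle tool/nipple deg 0.06225292054484998
scene barrel 382 axis off (tool x,y) mm [1.2 0.3] tilt vs tool deg [-0.6 -0.7] e 0.0015
scene coupler n 267 lowest s pct [-0.1122 -0.1112 -0.1088 -0.1011]
top barrel 99 axis off (tool x,y) mm [-1.6 -0.3] tilt vs tool deg [0.1 0.5] e 0.0006
top coupler n 112 lowest s pct [-0.1108 -0.1094 -0.1068 -0.0963]
0.045 delta units [ 0.207  0.056 -0.258]
0.02 delta units [ 0.477  0.086 -0.821]
0.006 delta units [ 0.629  0.103 -1.136]
turn units [ 0.002 -0.007  0.001]
```

View pics/cA.png

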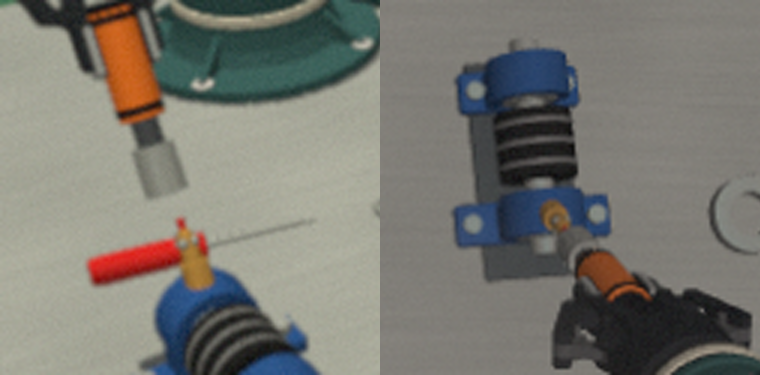

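The crop shows the gun's coupler above the nipple in the scene view, with its mouth at crop (167,192) and the pin tip at (182,222). By eye the extended gun axis passes a few pixels left of the pin. I'll check that numerically before pressing.

```bash
python3 - <<'E'
from fit import *
s=ctrl.read_state();p=s["position"];a0=-s["tool_rot"][:,2];n=nax();root=np.array([.521,-.223,.106])
out=[]
for c in("scene","top"):
    z=np.load(f"/tmp/{c}A.npz");im=z["im"]
    u,v=map(int,proj(c,root+.05*n)); K=8; x0,y0=u-25,v-32
    cr=cv2.resize(im[y0:y0+60,x0:x0+50],None,fx=K,fy=K,interpolation=cv2.INTER_CUBIC)
    pt=lambda X:tuple(int(round((q-o+.5)*K)) for q,o in zip(proj(c,X),(x0,y0)))
    cv2.line(cr,pt(root),pt(root+.038*n),(0,255,0),1)
    for k in(0,.038):cv2.circle(cr,pt(root+k*n),3,(0,255,0),1)
    cv2.line(cr,pt(p-.112*a0),pt(p-.02*a0),(0,0,255),1)
    for k,rr in((.112,.015),(.076,.015),(.056,.017)):
        # disc outline at those heights
        U=np.linalg.svd(a0[None])[2][1:]
        pts=np.array([pt(p-k*a0+rr*(np.cos(t)*U[0]+np.sin(t)*U[1])) for t in np.linspace(0,6.28,30)])
        cv2.polylines(cr,[pts],True,(0,0,255),1)
    for k,rr in((.005,.011),(.024,.007)):
        U=np.linalg.svd(n[None])[2][1:]
        pts=np.array([pt(root+k*n+rr*(np.cos(t)*U[0]+np.sin(t)*U[1])) for t in np.linspace(0,6.28,30)])
        cv2.polylines(cr,[pts],True,(0,255,0),1)
    out.append(cr)
cv2.imwrite("pics/ov.png",np.hstack(out)[:,:,::-1])
E
```

```text
(no output)
```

View pics/ov.png

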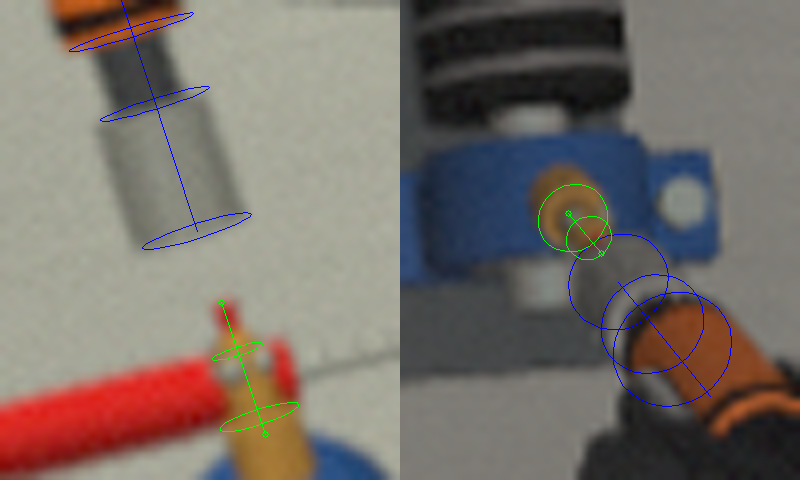

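```bash
cat > strip.py <<'E'
from fit import *
import sys
tag=sys.argv[1]; top=float(sys.argv[2]) if len(sys.argv)>2 else 112
n=nax();root=np.array([.521,-.223,.106]);out=[]
p=ctrl.read_state()["position"]; print("mouth s mm",((p-root)@n-.112)*1e3,"nominal lateral",((p-root)-((p-root)@n)*n)*1e3)
S=np.arange(top,-12,-.25);E=np.arange(-22,22,.12)
for c in("scene","top"):
    im=np.load(f"/tmp/{c}{tag}.npz")["im"]; C,f=cal(c); cam=-np.array(C["R"]).T@np.array(C["t"])
    w=np.cross(n,root-cam);w/=np.linalg.norm(w)
    # orient to image right
    if (np.array(proj(c,root+.01*w))-proj(c,root))[0]<0:w=-w
    M=np.array([[proj(c,root+n*s/1e3+w*e/1e3) for e in E] for s in S],np.float32)
    st=cv2.remap(im,M[...,0],M[...,1],cv2.INTER_CUBIC)
    np.savez(f"/tmp/strip_{c}{tag}.npz",st=st,w=w)
    print(c,"w",w.round(3), "mm/px ~",1/np.linalg.norm(np.array(proj(c,root+.001*w))-proj(c,root)))
    for e in range(-20,21,5): cv2.line(st,(int((e+22)/.12),0),(int((e+22)/.12),st.shape[0]),(0,255,0) if e==0 else (90,90,90),1)
    for s in range(0,int(top),10): cv2.putText(st,str(s),(0,int((top-s)/.25)),0,.35,(255,255,0),1)
    out.append(st)
cv2.imwrite(f"pics/strip{tag}.png",np.hstack(out)[:,:,::-1])
E
python3 strip.py A
```

```text
mouth s mm 58.21124094249709 nominal lateral [-1.72174302  0.07351181 -0.8225552 ]Traceback (most recent call last):
  File "strip.py", line 12, in <module>
    M=np.array([[proj(c,root+n*s/1e3+w*e/1e3) for e in E] for s in S],np.float32)
                 ~~~~^^^^^^^^^^^^^^^^^^^^^^^^
  File "h.py", line 15, in proj
    c,f=cal(n); p=np.array(c["R"])@np.array(X)+np.array(c["t"]); x,y=p[:2]/p[2]
        ~~~^^^
  File "h.py", line 4, in cal
    c=eyes.get_calibration(n); f=210/np.tan(np.radians(c["fov_y"])/2)
ValueError: time passes only in moves, steps and waits
```

```bash
sed -i 's/^def cal(n):/import functools\n@functools.cache\ndef cal(n):/' h.py; python3 strip.py A
```

```text
mouth s mm 58.21124094249709 nominal lateral [-1.72174302  0.07351181 -0.8225552 ]
scene w [0.127 0.985 0.114] mm/px ~ 2.1324095417553863
top w [ 0.616 -0.745  0.256] mm/px ~ 2.470110304989106
```

View pics/stripA.png

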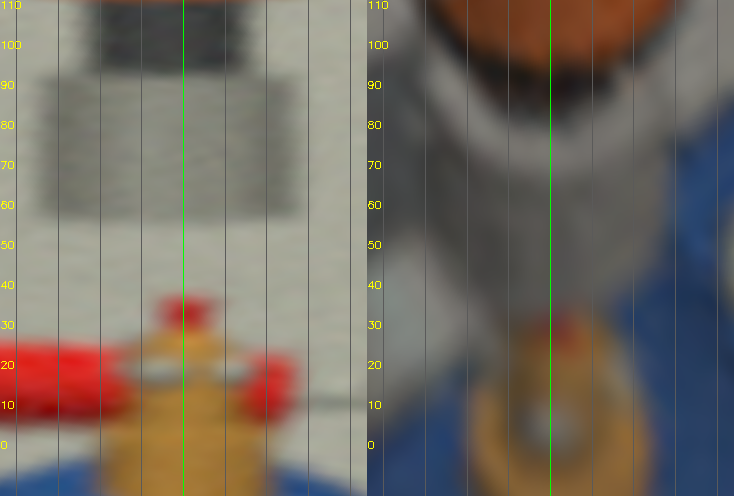

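In the strips, the gun coupler is centred at e≈-1.8 mm in the scene view and the nipple at +0.5. In the top view they are at about -0.4 and +1.2. So the gun must shift about (3.7,1.7,1.8) mm; I'll advance 15 mm as well and check again.

Call:
step_arm(
  motion=[
    [[0.127,0.03,-0.146,0,0,0,1],[0.126,0.03,-0.146,0,0,0,1],[0,0,0,0,0,0,1],[0,0,0,0,0,0,1]],
  ],
)

```text
t: 7.58
position: [0.4566, -0.2288, 0.2476]
tool_rot: [[-0.895, -0.111, 0.433], [-0.1, 0.994, 0.049], [-0.435, 0.0, -0.9]]
force: [-0.6, 0.5, -3.3]
gripper_width: 0.38
```

```bash
sed -i 's/root=np.array(\[.521,-.223,.106\])/root=np.array([.5236,-.2218,.106])/' look.py strip.py; python3 look.py B; python3 strip.py B 105
```

```text
7.575 [ 0.4566 -0.2288  0.2476] [ 0.4325  0.0486 -0.9003] F [-0.6  0.5 -3.3] q [-46.   2. -25.  47.  20. -50.]
angle tool/nipple deg 0.01979618497980868
scene barrel 382 axis off (tool x,y) mm [1.2 0.3] tilt vs tool deg [-0.1  0.5] e 0.0015
scene coupler n 280 lowest s pct [-0.1227 -0.1163 -0.1099 -0.1018]
top barrel 97 axis off (tool x,y) mm [-1.1 -1. ] tilt vs tool deg [ 0.2 -0.2] e 0.0008
top coupler n 98 lowest s pct [-0.1109 -0.1103 -0.1058 -0.0971]
0.045 delta units [-0.021 -0.015 -0.005]
0.02 delta units [ 0.249  0.015 -0.568]
0.006 delta units [ 0.401  0.032 -0.883]
turn units [-0.001  0.002 -0.   ]
mouth s mm 45.00972654712361 nominal lateral [0.76684425 0.34366314 0.38662422]
scene w [0.128 0.985 0.115] mm/px ~ 2.12963983683948
top w [ 0.617 -0.744  0.256] mm/px ~ 2.4707506904628165
```

View pics/stripB.png

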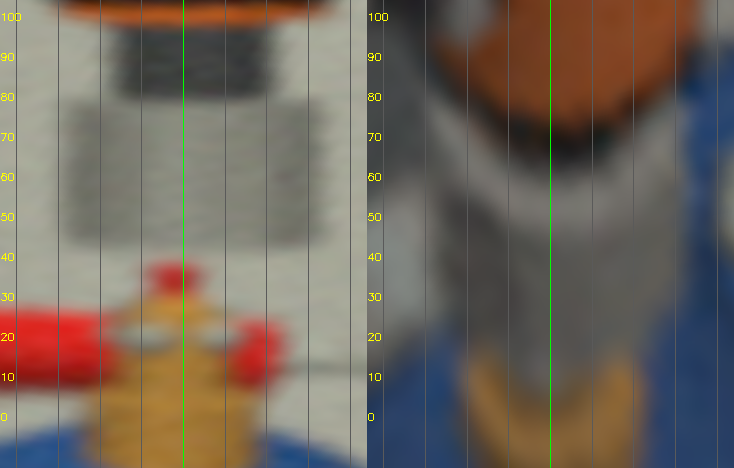

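The measured pose in look A was still settling, so I over-shifted. Strip B now has the gun about 2.4 mm too far along the scene's w axis (gun +1.4, nipple -1.0). I'll correct and re-measure once it has settled.

Call:
step_arm(
  motion=[
    [[-0.058,-0.048,-0.03,0,0,0,1],[0,0,0,0,0,0,1],[0,0,0,0,0,0,1],[0,0,0,0,0,0,1],[0,0,0,0,0,0,1]],
  ],
)

```text
t: 8.3
position: [0.4541, -0.231, 0.2464]
tool_rot: [[-0.895, -0.111, 0.433], [-0.1, 0.994, 0.048], [-0.435, 0.0, -0.9]]
force: [0.2, 0.5, -2.8]
gripper_width: 0.38
```

```bash
sed -i 's/root=np.array(\[[^]]*\])/root=np.array([.5220,-.2232,.106])/' look.py strip.py; python3 look.py C; python3 strip.py C 95
```

```text
8.3 [ 0.4541 -0.231   0.2464] [ 0.4327  0.0484 -0.9002] F [ 0.2  0.5 -2.8] q [-47.   2. -25.  47.  20. -50.]
angle tool/nipple deg 0.029233327059163535
scene barrel 377 axis off (tool x,y) mm [ 1.  -0.1] tilt vs tool deg [0.7 0.6] e 0.0016
scene coupler n 277 lowest s pct [-0.1227 -0.1168 -0.11   -0.102 ]
top barrel 96 axis off (tool x,y) mm [-1.1 -1.1] tilt vs tool deg [ 0.3 -0.2] e 0.001
top coupler n 102 lowest s pct [-0.1116 -0.1087 -0.1049 -0.0937]
0.045 delta units [0.    0.005 0.023]
0.02 delta units [ 0.27   0.035 -0.539]
0.006 delta units [ 0.422  0.052 -0.854]
turn units [0.001 0.004 0.001]
mouth s mm 44.15283647544878 nominal lateral [-0.36858208 -0.23986754 -0.18985166]
scene w [0.127 0.985 0.114] mm/px ~ 2.1305954936578373
top w [ 0.617 -0.744  0.256] mm/px ~ 2.470391963530574
```

View pics/stripC.png

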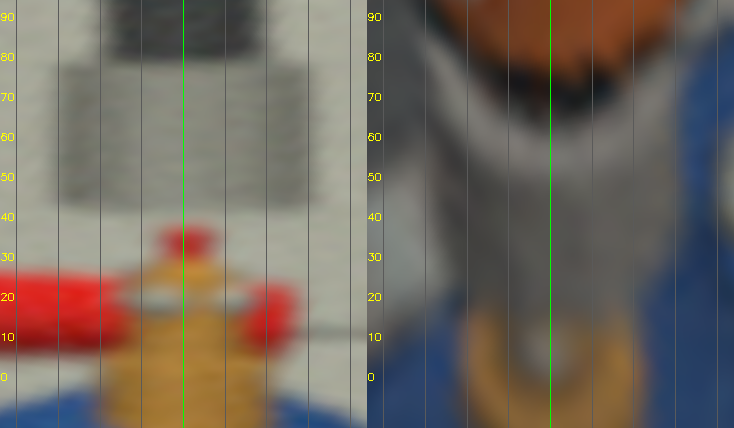

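Scene offsets now agree to about 0.3 mm and top to about 0, so I'll advance along the axis in small rows.

Call:
step_arm(
  motion=[
    [[0.062,0.009,-0.123,0,0,0,1],[0.062,0.009,-0.123,0,0,0,1],[0.062,0.009,-0.123,0,0,0,1],[0.062,0.009,-0.123,0,0,0,1],[0,0,0,0,0,0,1],[0,0,0,0,0,0,1]],
  ],
)

```text
t: 9.15
position: [0.464, -0.2295, 0.2266]
tool_rot: [[-0.895, -0.111, 0.432], [-0.1, 0.994, 0.049], [-0.435, 0.0, -0.9]]
force: [-1.4, 0.1, -2.6]
gripper_width: 0.383
```

```bash
cat > st.py <<'E'
from fit import *
s=ctrl.read_state();p=s["position"];n=nax();root=np.array([.522,-.2232,.106]);w=p-root
print(s["t"],"s mm",(w@n-.112)*1e3,"lat",((w-w@n*n)*1e3).round(2),"F",s["force"].round(1),"axial",s["force"]@n,"M",s["ft_torque"].round(2),"ang",np.degrees(np.arccos(min(1,-s["tool_rot"][:,2]@n))))
E
python3 st.py
```

```text
9.15 s mm 21.9713553031617 lat [-0.14  0.2  -0.05] F [-1.4  0.1 -2.6] axial -1.7837003959987492 M [-0.07  0.9   0.05] ang 0.007652957852007723
```

Call:
step_arm(
  motion=[
    [[0.03,0.003,-0.062,0,0,0,1],[0.03,0.003,-0.062,0,0,0,1],[0.03,0.003,-0.062,0,0,0,1],[0.03,0.003,-0.062,0,0,0,1],[0,0,0,0,0,0,1]],
  ],
)

```text
t: 9.78
position: [0.4689, -0.2291, 0.2167]
tool_rot: [[-0.895, -0.111, 0.433], [-0.1, 0.994, 0.048], [-0.435, 0.0, -0.9]]
force: [-3.7, 0.4, 2.5]
gripper_width: 0.377
```

```bash
python3 st.py
```

```text
9.775 s mm 10.972422578806388 lat [0.03 0.06 0.02] F [-3.7  0.4  2.5] axial 3.8750744576719023 M [0.03 1.05 0.09] ang 0.024202919857101116
```

Call:
step_arm(
  motion=[
    [[0.022,0.002,-0.045,0,0,0,1],[0.022,0.002,-0.045,0,0,0,1],[0.01,0.001,-0.022,0,0,0,1],[0,0,0,0,0,0,1],[0,0,0,0,0,0,1]],
  ],
)

```text
t: 10.4
position: [0.471, -0.2289, 0.2127]
tool_rot: [[-0.895, -0.111, 0.433], [-0.1, 0.994, 0.048], [-0.436, -0.0, -0.9]]
force: [-6.9, -0.2, 7.2]
gripper_width: 0.382
```

```bash
python3 st.py
```

```text
10.4 s mm 6.388006858910361 lat [0.17 0.01 0.08] F [-6.9 -0.2  7.2] axial 9.438808879789635 M [0.26 1.27 0.15] ang 0.0523190761899962
```

Call:
step_arm(
  motion=[
    [[0.011,0.001,-0.022,0,0,0,1],[0.006,0.001,-0.012,0,0,0,1],[0,0,0,0,0,0,1],[0,0,0,0,0,0,1],[0,0,0,0,0,0,1]],
  ],
)

```text
t: 11.02
position: [0.4716, -0.229, 0.2125]
tool_rot: [[-0.894, -0.11, 0.434], [-0.1, 0.994, 0.047], [-0.437, -0.001, -0.9]]
force: [-19.7, 2.9, 26.0]
gripper_width: 0.383
```

```bash
python3 st.py; python3 look.py D; python3 strip.py D 95
```

```text
11.025 s mm 5.917743824829916 lat [ 0.61 -0.05  0.29] F [-19.7   2.9  26. ] axial 31.83398204849634 M [1.09 2.19 0.65] ang 0.13325875707823492
11.025 [ 0.4716 -0.229   0.2125] [ 0.434   0.0471 -0.8997] F [-19.7   2.9  26. ] q [-45.   4. -28.  40.  20. -48.]
angle tool/nipple deg 0.13325875707823492
scene barrel 370 axis off (tool x,y) mm [1.2 0. ] tilt vs tool deg [-0.   0.1] e 0.0016
scene coupler n 319 lowest s pct [-0.1243 -0.1237 -0.1191 -0.1071]
top barrel 83 axis off (tool x,y) mm [-0.9 -0.6] tilt vs tool deg [-0.8 -1.1] e 0.0007
top coupler n 98 lowest s pct [-0.1246 -0.1243 -0.1213 -0.1016]
0.045 delta units [-0.438 -0.046  0.873]
0.02 delta units [-0.167 -0.016  0.31 ]
0.006 delta units [-0.016  0.001 -0.005]
turn units [0.009 0.013 0.005]
mouth s mm 5.902123723039554 nominal lateral [ 0.60111916 -0.04513351  0.28613378]
scene w [0.127 0.985 0.114] mm/px ~ 2.1305954936578373
top w [ 0.617 -0.744  0.256] mm/px ~ 2.470391963530574
```

View pics/stripD.png

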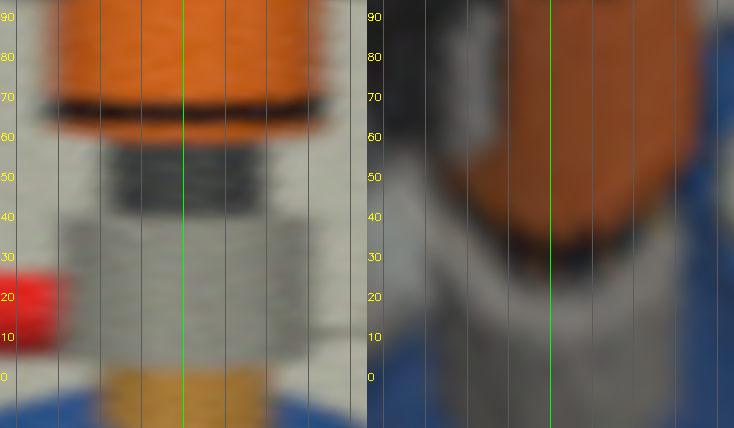

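The gun is seated: mouth at 5.9 mm with a hard-stop force, and the strip shows the coupler down on the brass collar (rows 5–40). I'll ease the push slightly, let it settle, and hand in.

Call:
step_arm(
  motion=[
    [[-0.006,0,0.012,0,0,0,1],[0,0,0,0,0,0,1],[0,0,0,0,0,0,1],[0,0,0,0,0,0,1]],
  ],
)

```text
t: 11.62
position: [0.4714, -0.229, 0.2125]
tool_rot: [[-0.894, -0.11, 0.434], [-0.1, 0.994, 0.047], [-0.436, -0.001, -0.9]]
force: [-16.1, 2.8, 19.8]
gripper_width: 0.38
```

```bash
python3 st.py; python3 -c "
from workcell import workorder; print(workorder.close_job())"; python3 st.py
```

```text
11.625 s mm 6.059101632488476 lat [ 0.44 -0.05  0.21] F [-16.1   2.8  19.8] axial 24.65796608961461 M [0.74 1.9  0.47] ang 0.10457848986372584
the job is handed in; nothing more can be done
None
the job is handed in; nothing more can be done
```

I lifted the orange gun out of its holder, snapped it onto the nipple, pushed it fully home and handed the job in at about 11.6 s while still gripping it. The hand-in reports no verdict, so the judged result is unknown.

**Last checks before handing in:**
- **Seating:** the mouth was about 6.1 mm from the nipple root, reckoned from the tool pose. The last picture shows the coupler seated down on the brass.
- **Squareness:** the tool axis was about 0.1° from the assumed nipple axis. In the last look, just before I eased the push, the camera fits put the barrel within about 1.4° of the tool.
- **Push and grip:** the arm was pushing along the nipple with about 25 N, more than the 12 N spring alone, so the gun is against the hard stop. The jaws were on the barrel at 0.38 opening.

**What disagreed or went unmeasured:**
- **Alignment looks:** my first alignment look used a pose that was still settling, so I over-shifted by about 2 mm. A second look showed this, I corrected it, and a third look confirmed the alignment.
- **Barrel position:** the two cameras' depth fits of the barrel differed by about 2 mm, so I relied on the gun-to-nipple offset within each picture instead.
- **Valve pin and bystanders:** I could not read the pin travel directly, so it is inferred from depth and force. I did not re-check the bystanders, but the gun and arm stayed above them throughout.

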